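# Set up the folding cookbook stand

## Robot

A 6-joint arm with a two-finger parallel gripper is mounted at the origin on a cart in front of the work surface, level with it; the furniture and walls round the work are solid. World frame = base frame: x ahead of the robot, y to its left, z up, the work surface at z = 0. Lengths are in m, angles in rad, forces in N, time in s.
With the tool pointing down it reaches from about 0.35 to 0.85 m from the base axis. Payload 8.1 kg.
Tool frame: the origin (TCP) lies midway between the tips of the shut fingers; the grasp point (between the pads) lies 19 mm behind it (grasp_offset is the distance from the TCP to the grasp point, in m); z points along the fingers, y is the line along which they close (so a half turn about z gives the same grasp; the last joint's range is limited). The gripper opens to 93 mm and grips with 3 to 60 N. Pads are 15 mm wide; open, the fingers measure 128 mm over their backs; the gripper's body (75 mm by 188 mm) begins 65 mm behind the grasp point.
Start: joints at [1.041, 0.13, 1.488, -0, 1.523, -0.085], TCP at [0.258, 0.542, 0.219] pointing down, gripper open.
Joint ranges: [-2.96, 2.96], [-0.89, 2.26], [0.02, 2.5], [-1.34, 4.48], [0, 2.73], [-2.66, 2.66]. Speed limits (rad/s): [2.39, 2.39, 2.79, 3.14, 3.14, 3.14].

## Interface

Orientations are given as a unit quaternion [x, y, z, w].
In Python, from cell import * gives the robot as it stands. The module is installed in compiled form; this text tells all that it offers.
- The arm moves only by the tool apply_moves, never from a script. Its argument "deltas" is one flat list of numbers, 4 for each row, row after row: the shift along the tool's x, y, z in m, then the turn about the tool's z in degrees. A call has 1 to 20 rows; each row shifts and turns the commanded pose from where the row before left it, along the tool's axes as they then stand; what a row does not reach is not made up. A row lasts 1/8 s, in which the tool goes at most 62.5 mm and 10.7 degrees, less where a joint would pass 70% of its speed; a pose out of reach is approached as far as the arm can. A call is refused whole if a number of a shift passes 0.0625 or a number of a turn 10.7, either way. A call with a gripper value outside its range is refused whole. "hand" is the opening in per cent of the stroke, from 0 (shut) to 100 (fully open), set as the call begins (left out, the last holds). The fingers move at their own pace and stop on an object; "grip_force" is the grip in N (left out, the last holds). Time passes only in rows, so rows that do not move let the fingers close. It gives the time, the measured TCP pose, the force, the opening and the grip force at its end, in the units of the state.
- sense(): the state, without advancing time (a new reading comes with each control period).
- snapshot(name): name is "scene" or "top" or "wrist"; returns a dict with "image" (384x512x3 uint8, blue, green, red), "z_map" (384x512 float32, m along the optical axis (not along the pixel's ray), 0 where there is no reading), "fov_y" (degrees; the focal length in pixels is half the picture's height over the tangent of half this angle, whatever the lens; pixels are square), "cx", "cy" (the principal point, pixels), "R" (3x3) and "t" (3): a world point X has camera coordinates R X + t; the wrist camera has in their place "hand_eye" (4x4, takes a point from camera to tool coordinates, whose origin is the TCP and whose axes are the flange's). Camera axes: x right, y down, z forward; pixel columns grow to the right and rows downward; lengths in m; the calibration is good to about 2 mm. A picture is of the moment at which its call begins: read the wrist's pose just before it.
- hand_in(): hands the job in; it is judged then, once.
The state is a dict: "t": time; "joints": joint angles; "joint_velocities": joint speeds; "joint_efforts": joint torques, N m; "ee_pos": TCP position; "ee_rot": TCP orientation; "ft_force": force on the tool from outside, world axes, zero at the start; "torque": the same for the moment, N m; "opening": opening from 0.0 (shut) to 1.0 (fully open); "grip_force": force on a finger pad.
Only numpy, scipy, OpenCV 4.12 (cv2) and the standard library are available. Lean on these libraries where they do the work, as an engineer would, in place of code of your own. Each camera call takes 0.05 s, during which the arm holds its last target. There are 200 camera calls.

## Task

Set up the cookbook stand: swing its folded prop leg out by pushing it until it meets its stop, and press it home there for a moment with about 10 N (never above 15 N, that would bend the hinge). Only then tip the upright board gently back from the reading side until it rests on the end of the leg, let go, and leave the leg at its stop and the other things where they are.

Things in the scene. Friction and masses are not known exactly. Their poses are not given: they have to be found in the camera images.
- stand: Pale wooden foot plate, fixed by suction feet, 230 x 220 mm: x -140 to 90, y -110 to 110 mm of its frame, top at z = 18 mm. Origin on the worktop, z up; +x to the reading side (the board's ledge side, roughly away from the robot), -x to the back with the prop leg. A steel pivot post stands at x = -100, y = -70 mm; the board's hinge line runs along y at x = 50, z = 22 mm.
- post_top (a point): Centre of the top of the pivot post's 20 mm cap, on the vertical axis about which the prop leg swings, 135 mm above the worktop. The leg takes 2 to 4 N at 85 mm from this axis to turn and stays where it is left. At its stop it gives only about 0.2 mm per N there.
- prop_leg: Gate-shaped pale wooden leg, rails 12 mm thick (y). Origin on the pivot axis at z = 18 mm, +x to its free end, z up. Upper rail: 5 to 95 mm from the axis, 88 to 112 mm above the origin; push it on its flat side. Starts folded along the stand's +y (up to 0.55 rad off), swings clockwise from above towards the board to the stop, near the stand's +x (within 0.27 rad; must be felt).
- leg_end (a point): Top of the round rubber pad (16 mm across, 76 mm high) that forms the leg's free end, 100 mm from the pivot axis and 130 mm above the worktop.
- rest_board: Pale wooden board 200 wide (y), 12 thick (x), 155 mm high (z), hinged at its foot; origin on the hinge line 22 mm above the worktop, z up the board, +x out of its reading side, which has a ledge 38 mm deep, 32 mm high at the bottom. Starts upright within 0.06 rad; turns back to the stand's -x, needing 1 to 4 N at the top; past about 0.12 rad it sinks back slowly by itself.
- board_top (a point): Middle of the board's top edge, 177 mm above the worktop when upright. Resting on the leg, the board leans back about 0.33 rad.
- honey_jar: Honey jar with red lid, 65 across, 100 mm high, a bystander. Origin under its centre.
- kitchen_timer: Round red and white kitchen timer, 62 across, 55 mm high, a bystander. Origin under its centre.
- spice_jar: Spice jar with green lid, 46 across, 105 mm high, a bystander. Origin under its centre.
- stop_bumper (a joint): How far the small hard rubber bumper (black, 10 mm across, 7 mm long, on a steel stop pin clamped near the foot of the pivot post) is squeezed by the steel heel of the leg, in m. 0: not touched. The leg is at its stop when the heel squeezes it: by about 0.5 mm while the leg is pushed with 10 N at 85 mm from the axis; some 0.25 mm stays when let go.

How it is judged:
On the way, in this order (a step that is already met when the one before it is completed fails the run):
1. the leg is swung out to its stop (bumper squeezed at least 0.1 mm) and pressed home there by the robot with 6 to 16 N for 0.2 s, the board still upright (value of joint stop_bumper above 0.0001 m and contact force between the fingers and prop_leg between 6 and 16 N and angle between rest_board's own z axis and vertical below 0.12 rad), for 0.2 s.
2. the board is tipped back onto the leg (contact force between rest_board and prop_leg above 0.2 N and value of joint stop_bumper above 0.0001 m), for 0.2 s.
At the end, for the whole second after the job is handed in: the leg stays at its stop (bumper still squeezed by at least 0.1 mm), and the board leans back 0.25 to 0.42 rad, at rest on the end of the leg (all of step 2 and angle between rest_board's own z axis and vertical between 0.25 and 0.42 rad and angular speed of rest_board below 0.05 rad/s); the robot touches nothing.
It fails at once if the robot pushes the leg with more than 16 N (contact force between any of the fingers, the arm and prop_leg above 16 N).
It fails at once if the robot pushes the board with more than 20 N (contact force between any of the fingers, the arm and rest_board above 20 N).
It fails at once if the board slams down (faster than 1.5 rad/s) (angular speed of rest_board above 1.5 rad/s).
It fails at once if a bystander is moved by more than 20 mm (distance of any of honey_jar, kitchen_timer, spice_jar from where it was at the start of the episode above 0.02 m).
It also fails if it takes over 59 s, if anything falls off the work surface, if the arm or the gripper's body presses on something with over 40 N, if the wrist force passes 120 N, or if a joint passes its speed limit or range.

## Working session

There is one attempt and no reset: what is moved stays moved. The work goes in short steps, Python scripts to look and compute and a tool call to move; the robot and the scene stay as the last step left them, time stands still between calls to the robot, and variables do not carry over. Pictures are saved under pics/ and viewed, at most 10 in all, crops included, and the job is handed in when it is done.

Besides the shell and the picture viewer there is one more tool, called after "Emit:" as name(argument=value, ...), one argument or row to a line, values as JSON. apply_moves: Moves the arm, as the interface text tells. Its arguments: {"type":"object","properties":{"deltas":{"type":"array"},"hand":{"type":"number"},"grip_force":{"type":"number"}},"required":["deltas"]}

```bash
mkdir -p pics; cat > h.py <<'E'
import numpy as np, cv2
from cell import *
from scipy.spatial.transform import Rotation as Ro
def cloud(name):
    s=sense(); d=snapshot(name); im=d["image"]; z=d["z_map"]; H,W=z.shape
    f=H/2/np.tan(np.radians(d["fov_y"])/2); u,v=np.meshgrid(np.arange(W),np.arange(H))
    P=np.stack([(u-d["cx"])/f*z,(v-d["cy"])/f*z,z],-1).reshape(-1,3)
    if "R" in d: P=(P-np.array(d["t"]))@np.array(d["R"])
    else:
        M=np.array(d["hand_eye"]); P=P@M[:3,:3].T+M[:3,3]
        P=P@Ro.from_quat(s["ee_rot"]).as_matrix().T+np.array(s["ee_pos"])
    P=P.reshape(H,W,3); P[z<=0]=np.nan
    return im,P
E
python3 - <<'E'
from h import *
s=sense(); print({k:np.round(v,3) for k,v in s.items()})
for n in("scene","top"):
    im,P=cloud(n); cv2.imwrite(f"pics/{n}.png",im); np.save(n,P); print(n,np.isfinite(P[...,0]).mean())
E
```

```text
{'t': np.float64(0.0), 'joints': array([ 1.041,  0.131,  1.489,  0.   ,  1.523, -0.085]), 'joint_velocities': array([-0.   , -0.   ,  0.   , -0.003, -0.   , -0.001]), 'joint_efforts': array([ 0.0000e+00, -5.5984e+01, -4.9176e+01,  7.7000e-02,  3.5000e-02,
       -0.0000e+00]), 'ee_pos': array([0.258, 0.541, 0.218]), 'ee_rot': array([ 0.221,  0.975, -0.001, -0.   ]), 'ft_force': array([ 0.576,  0.797, -0.028]), 'torque': array([-0.046, -0.001,  0.017]), 'grip_force': np.float64(0.0), 'opening': np.float64(1.0)}
scene 0.9961140950520834
top 0.99615478515625
```

View pics/scene.png

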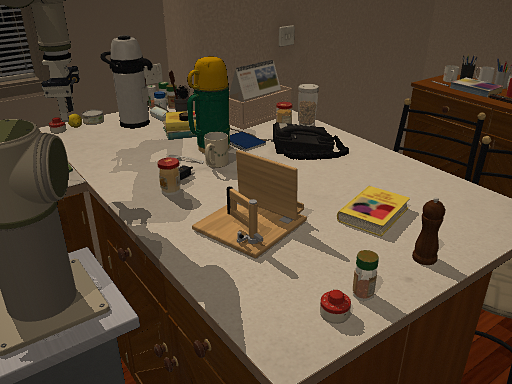

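View pics/top.png

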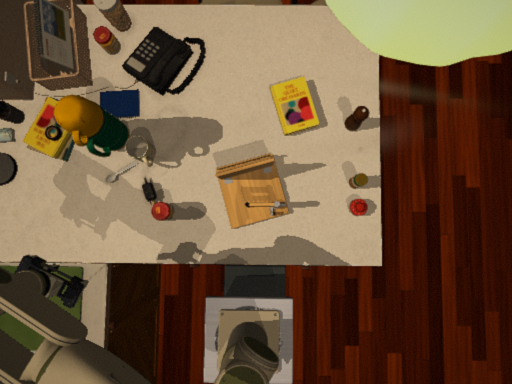

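The scene view shows the stand at about (255,215) with the leg folded on its back edge. In the top view the plate is at about (252,190), the board at (245,170) and the post and leg at (245-285,206-210). The jars and the timer are clear of it.

```bash
python3 - <<'E'
from h import *
for n,(r0,r1,c0,c1) in {"top":(140,235,205,300),"scene":(145,255,185,310)}.items():
    P=np.load(n+".npy")[r0:r1,c0:c1]; im=cv2.imread(f"pics/{n}.png")[r0:r1,c0:c1]
    z=P[...,2]; print(n)
    for nm,lo,hi in(("plate",.012,.026),("leg",.1,.142),("boardtop",.16,.19)):
        m=(z>lo)&(z<hi); Q=P[m]
        for i in range(1): 
            (c,sz,a)=cv2.minAreaRect((Q[:,:2]*1000).astype(np.float32))
        print(nm,len(Q),np.round(c),np.round(sz),round(a,1),"zmed",np.median(Q[:,2]).round(4), "zmax",Q[:,2].max().round(4))
        print(np.round(cv2.boxPoints((c,sz,a))).tolist())
    if n=="top":
        for q in P[(z>.09)&(z<.15)][:150]: print(np.round(q*1000).astype(int).tolist(),end=" ")
    big=cv2.resize(im,None,fx=6 if n=="top" else 5,fy=6 if n=="top" else 5,interpolation=cv2.INTER_CUBIC); cv2.imwrite(f"pics/{n}c.png",big)
E
```

```text
top
plate 2768 [549.  -4.] [252. 220.] 16.0 zmed 0.019 zmax 0.026
[[398.0, 67.0], [459.0, -145.0], [701.0, -75.0], [640.0, 136.0]]
leg 202 [537.   1.] [151. 192.] 8.7 zmed 0.1304 zmax 0.1418
[[448.0, 85.0], [477.0, -105.0], [626.0, -82.0], [597.0, 108.0]]
boardtop 245 [603.  11.] [ 13. 198.] 15.8 zmed 0.1768 zmax 0.1839
[[570.0, 104.0], [624.0, -86.0], [636.0, -82.0], [582.0, 108.0]]
[625, -81, 149] [622, -71, 147] [624, -75, 136] [626, -79, 123] [626, -82, 120] [618, -58, 147] [620, -62, 137] [621, -65, 129] [623, -69, 118] [625, -72, 108] [626, -76, 97] [627, -79, 93] [614, -45, 150] [616, -48, 140] [617, -51, 131] [619, -55, 123] [621, -58, 109] [623, -65, 91] [612, -35, 145] [613, -38, 138] [615, -41, 126] [616, -45, 114] [617, -48, 111] [619, -51, 94] [608, -21, 147] [609, -25, 138] [610, -28, 134] [612, -31, 120] [613, -34, 111] [615, -38, 101] [604, -8, 149] [605, -11, 142] [607, -14, 132] [608, -17, 121] [609, -21, 115] [611, -24, 102] [612, -27, 94] [601, 2, 150] [602, -1, 138] [604, -4, 128] [606, -7, 111] [607, -10, 103] [607, -13, 102] [598, 15, 146] [599, 12, 139] [600, 
[... 1287 characters left out ...]
88, -69, 136] [488, -73, 134] [488, -76, 133] [489, -80, 128] [489, -83, 130] [488, -86, 137] [488, -89, 135] [488, -93, 138] [488, -96, 139] [488, -99, 138] [489, -103, 134] [484, 11, 132] [484, 8, 131] [484, 5, 132] [484, 1, 132] [484, -2, 131] [484, -6, 136] [484, -9, 133] [484, -13, 139] [485, -16, 132] scene
plate 2928 [623. 177.] [691. 432.] 47.5 zmed 0.017 zmax 0.0259
[[230.0, 69.0], [549.0, -224.0], [1016.0, 286.0], [697.0, 578.0]]
leg 1209 [533. -12.] [160. 202.] 17.1 zmed 0.1214 zmax 0.142
[[427.0, 60.0], [486.0, -132.0], [639.0, -85.0], [580.0, 108.0]]
boardtop 435 [603.   9.] [ 20. 200.] 17.2 zmed 0.1706 zmax 0.1781
[[564.0, 101.0], [623.0, -90.0], [642.0, -84.0], [583.0, 107.0]]
```

View pics/topc.png

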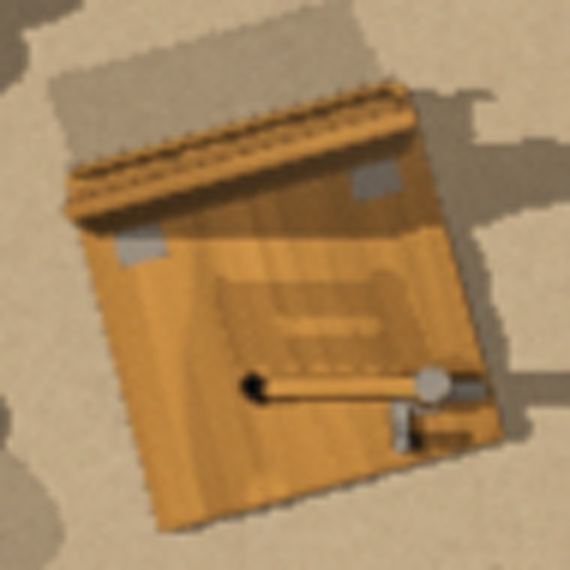

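View pics/scenec.png

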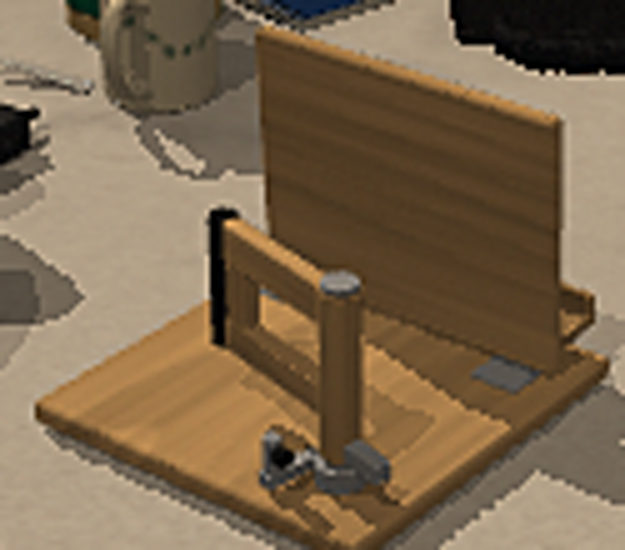

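The top crop shows the cap at (432,385), the black pad at (253,387), the heel at (465,387) and the stop pin and bumper at (405,430). The scene crop shows the cap at (340,283), the pad at (225,213), the bumper at (283,456) and the heel tip at (378,462). I'll cast rays through these and triangulate.

```bash
python3 - <<'E'
from h import *
D={n:snapshot(n) for n in("top","scene")}
off={"top":(205,140,6),"scene":(185,145,5)}
def ray(n,c):
    d=D[n];x0,y0,k=off[n];u=(c[0]+.5)/k-.5+x0;v=(c[1]+.5)/k-.5+y0
    f=192/np.tan(np.radians(d["fov_y"])/2);R=np.array(d["R"]);t=np.array(d["t"])
    r=R.T@np.array([(u-d["cx"])/f,(v-d["cy"])/f,1]);return -R.T@t,r/np.linalg.norm(r)
for nm,a,b,z in(("cap",(432,385),(340,283),.135),("pad",(253,387),(223,214),.130),("bumper",(414,440),(283,456),None),("heelend",(485,388),(380,455),None),("pin",(402,425),(270,440),None)):
    rs=[ray("top",a),ray("scene",b)]
    A=sum(np.eye(3)-np.outer(r,r) for o,r in rs);B=sum((np.eye(3)-np.outer(r,r))@o for o,r in rs)
    X=np.linalg.solve(A,B);print(nm,np.round(X*1000,1),"resid",[round(1000*np.linalg.norm(np.cross(r,X-o)),1) for o,r in rs],
     [np.round(1000*(o+r*(z-o[2])/r[2])[:2],1) for o,r in rs] if z else "")
# board plane from top edge + plate axis
P=np.load("top.npy")[140:235,205:300].reshape(-1,3);m=(P[:,2]>.168)&(P[:,2]<.186);Q=P[m]
c,sz,a=cv2.minAreaRect((Q[:,:2]*1000).astype(np.float32));print("board top",c,sz,a)
o=np.array([563,-1]);Rz=Ro.from_euler('z',16,degrees=True).as_matrix()[:2,:2]
print("hinge at",o+Rz@[50,0],"post",o+Rz@[-100,-70])
P=np.load("top.npy")
for nm,(u,v) in dict(honey=(161,211),timer=(358,207),spice=(360,181)).items():print(nm,P[v,u].round(3))
E
```

```text
cap [487.3 -95.6 133. ] resid [np.float64(1.4), np.float64(1.4)] [array([486. , -94.8]), array([486.4, -99.2])]
pad [485.4   4.8 128.8] resid [np.float64(1.4), np.float64(1.4)] [array([484.2,   5.5]), array([485.3,   2.1])]
bumper [458.  -87.8  41. ] resid [np.float64(1.1), np.float64(1.1)] 
heelend [ 488.4 -129.2   51.8] resid [np.float64(0.1), np.float64(0.1)] 
pin [462.8 -77.9  43.7] resid [np.float64(3.8), np.float64(3.8)] 
board top (603.2050170898438, 10.947593688964844) (12.678065299987793, 197.5003204345703) 15.763029098510742
hinge at [611.0630848   12.78186779] post [486.16844531 -95.8520543 ]
honey [0.459 0.302 0.103]
timer [ 0.481 -0.388  0.052]
spice [ 0.568 -0.382  0.106]
```

Emit:
apply_moves(
  deltas=[0,0,0,-8.7,0,0,0,-8.7,0,0,0,-8.7,-0.015,-0.046,0,0,-0.015,-0.046,0,0,-0.015,-0.046,0,0,-0.015,-0.046,0,0,-0.015,-0.046,0,0,-0.015,-0.046,0,0,-0.015,-0.046,0,0,-0.015,-0.046,0,0,-0.015,-0.046,0,0,-0.015,-0.046,0,0,-0.015,-0.046,0,0,-0.015,-0.046,0,0],
  hand=0,
)

```text
t: 2.08
ee_pos: [0.4443, -0.01, 0.2187]
ee_rot: [-0.005, 1.0, 0.0, 0.0]
ft_force: [0.2, -0.4, 0.0]
opening: 0.007
grip_force: 0.0
```

```bash
cat >> h.py <<'E'
post=np.array([486.,-96.])
def st(leg=None):
    s=sense(); R=Ro.from_quat(s["ee_rot"]).as_matrix(); p=np.array(s["ee_pos"])*1000
    a=np.degrees(np.arctan2(R[1,1],R[0,1]))
    print("t",round(s["t"],2),"tcp",p.round(1),"yaw_y",a.round(2),"tilt",R[:,2].round(4),"f_world",np.round(s["ft_force"],2),"f_tool",(R.T@s["ft_force"]).round(2),"tq",np.round(s["torque"],2),"open",round(s["opening"],2))
    d=p[:2]-post; c,sn=np.cos(np.radians(a)),np.sin(np.radians(a)); print("in tool-yaw leg frame: r",(d[0]*c+d[1]*sn).round(1),"h",(-d[0]*sn+d[1]*c).round(1))
    return s
E
python3 - <<'E'
from h import *
st(); im,P=cloud("wrist"); cv2.imwrite("pics/w1.png",im); np.save("w1",P)
E
```

```text
t 2.08 tcp [444.3 -10.  218.7] yaw_y 90.61 tilt [ 4.e-04  1.e-04 -1.e+00] f_world [ 0.21 -0.43  0.02] f_tool [-0.21 -0.44 -0.02] tq [ 0.03 -0.   -0.02] open 0.01
in tool-yaw leg frame: r 86.4 h 40.8
```

View pics/w1.png

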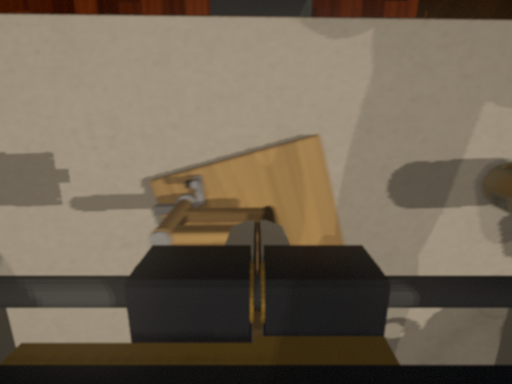

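The wrist view shows the leg gate at (160-270,210-240), the stop pin at (195,187), and the closed fingers clear on the robot side of it. I'll lower the tool and approach the rail.

Emit:
apply_moves(
  deltas=[0,0,0.026,0,0,0,0.026,0,0,0,0.026,0,0,0,0.026,0,-0.007,0,0,0,-0.007,0,0,0,-0.004,0,0,0,0,0,0,0],
)

```text
t: 3.12
ee_pos: [0.463, -0.0083, 0.1156]
ee_rot: [-0.005, 1.0, -0.0, 0.001]
ft_force: [-1.1, -0.0, 0.8]
opening: 0.002
grip_force: 0.0
```

```bash
python3 -c "
from h import *
st()"
```

```text
t 3.12 tcp [463.   -8.3 115.6] yaw_y 90.62 tilt [ 1.5e-03 -2.0e-04 -1.0e+00] f_world [-1.06 -0.05  0.82] f_tool [ 1.06 -0.04 -0.82] tq [ 0.05  0.06 -0.01] open 0.0
in tool-yaw leg frame: r 88.0 h 22.0
```

Emit:
apply_moves(
  deltas=[0,-0.0095,0,1.5,0,-0.0095,0,1.5,-0.002,0,0,0,-0.002,0,0,0,-0.002,0,0,0,-0.002,0,0,0,-0.001,0,0,0,-0.001,0,0,0,0,0,0,0,0,0,0,0],
)

```text
t: 4.38
ee_pos: [0.4718, -0.0275, 0.1146]
ee_rot: [0.021, 1.0, 0.0, -0.0]
ft_force: [-2.7, 2.0, 2.7]
opening: 0.004
grip_force: 1.6
```

```bash
python3 -c "
from h import *
st()"
```

```text
t 4.38 tcp [471.8 -27.5 114.6] yaw_y 87.62 tilt [-5.e-04  2.e-04 -1.e+00] f_world [-2.71  1.97  2.69] f_tool [ 2.79  1.86 -2.68] tq [0.37 0.53 0.04] open 0.0
in tool-yaw leg frame: r 67.9 h 17.1
```

Emit:
apply_moves(
  deltas=[-0.0024,0.0005,0,2,-0.0048,0.001,0,4,-0.0048,0.001,0,4,-0.0048,0.001,0,4,-0.0048,0.001,0,4,-0.0048,0.001,0,4,-0.0048,0.001,0,4,-0.0048,0.001,0,4,-0.0048,0.001,0,4,-0.0048,0.001,0,4,-0.0048,0.001,0,4,-0.0048,0.001,0,4,-0.0024,0.0005,0,2,0,0,0,0],
)

```text
t: 6.12
ee_pos: [0.5281, -0.0401, 0.1146]
ee_rot: [0.426, 0.905, 0.0, 0.0]
ft_force: [0.5, 1.9, 0.2]
opening: 0.004
grip_force: 1.0
```

```bash
python3 - <<'E'
from h import *
st()
im,P=cloud("top"); q=P[140:235,205:300].reshape(-1,3); c=im[140:235,205:300].reshape(-1,3).astype(int)
m=(q[:,2]>.118)&(q[:,2]<.142)&(c.max(1)<60); print("dark pts",m.sum(),(q[m].mean(0)*1000).round(1))
cv2.imwrite("pics/t2.png",cv2.resize(im[140:235,205:300],None,fx=6,fy=6,interpolation=cv2.INTER_CUBIC))
im,P=cloud("scene"); cv2.imwrite("pics/s2.png",cv2.resize(im[145:255,185:310],None,fx=5,fy=5,interpolation=cv2.INTER_CUBIC))
E
```

```text
t 6.12 tcp [528.1 -40.1 114.6] yaw_y 39.62 tilt [ 4.e-04  0.e+00 -1.e+00] f_world [0.52 1.89 0.2 ] f_tool [ 1.12  1.61 -0.2 ] tq [0.43 0.03 0.04] open 0.0
in tool-yaw leg frame: r 68.0 h 16.2
dark pts 6 [578.8  83.4 129. ]
```

View pics/s2.png

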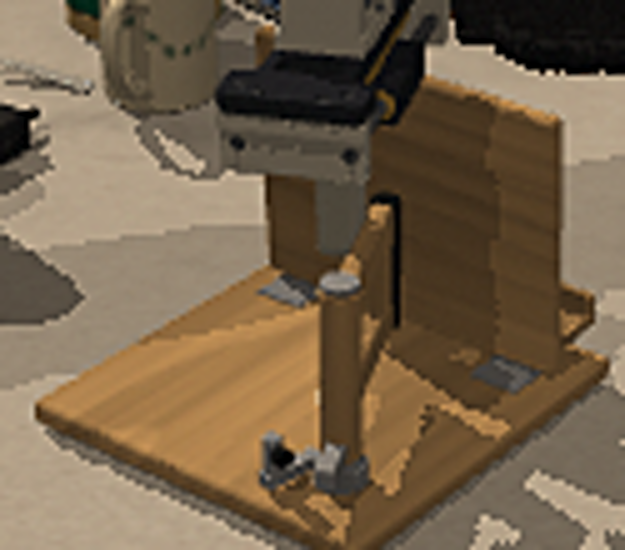

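The view shows the leg swung to about 43°, with the heel at (325,465) still short of the bumper at (283,456). I'll go faster to about 18° and then estimate arm stiffness.

Emit:
apply_moves(
  deltas=[-0.0024,0.0005,0,2,-0.0048,0.001,0,4,-0.0048,0.001,0,4,-0.0048,0.001,0,4,-0.0048,0.001,0,4,-0.0048,0.001,0,4,-0.0024,0.0005,0,2,0,0,0,0],
)

```text
t: 7.22
ee_pos: [0.547, -0.0624, 0.1146]
ee_rot: [0.605, 0.797, -0.0, 0.0]
ft_force: [0.4, 1.9, -0.4]
opening: 0.003
grip_force: 1.0
```

```bash
python3 - <<'E'
from h import *
st()
A=[-.0024,.0005,0,2]; B=[-.0048,.001,0,4]
calls=[[[0,0,0,-8.7]]*3+[[-.015,-.046,0,0]]*12,
[[0,0,.026,0]]*4+[[-.007,0,0,0]]*2+[[-.004,0,0,0]],
[[0,-.0095,0,1.5]]*2+[[-.002,0,0,0]]*4+[[-.001,0,0,0]]*2,
[A]+[B]*11+[A],[A]+[B]*5+[A]]
p=np.array([.258,.541,.218]);q=Ro.from_quat([.221,.975,-.001,0])
for c in calls:
    for r in c:
        p=p+q.apply(r[:3]); q=q*Ro.from_euler('z',r[3],degrees=True)
    R=q.as_matrix(); print((p*1000).round(1),np.degrees(np.arctan2(R[1,1],R[0,1])).round(2))
E
```

```text
t 7.22 tcp [547.  -62.4 114.6] yaw_y 15.61 tilt [-1.e-04 -2.e-04 -1.e+00] f_world [ 0.41  1.93 -0.44] f_tool [1.75 0.91 0.44] tq [0.24 0.07 0.04] open 0.0
in tool-yaw leg frame: r 67.8 h 16.0
[443.4  -9.2 219. ] 90.56
[461.3  -9.2 115. ] 90.56
[471.2 -28.7 115. ] 87.56
[527.  -41.3 115. ] 39.56
[546.2 -63.3 115.1] 15.56
```

Emit:
apply_moves(
  deltas=[-0.0004,0.0001,0,0.33,-0.0004,0.0001,0,0.33,-0.0004,0.0001,0,0.33,-0.0004,0.0001,0,0.33,0,0,0,0],
)

```text
t: 7.85
ee_pos: [0.5477, -0.0636, 0.1146]
ee_rot: [0.614, 0.79, -0.0, -0.0]
ft_force: [-1.2, 4.4, -1.5]
opening: 0.009
grip_force: 1.6
```

Emit:
apply_moves(
  deltas=[-0.0002,0.0001,0,0.16,-0.0002,0,0,0.16,0,0,0,0],
)

```text
t: 8.22
ee_pos: [0.5479, -0.064, 0.1145]
ee_rot: [0.616, 0.788, -0.0, -0.0]
ft_force: [-0.7, 2.6, -0.4]
opening: 0.008
grip_force: 1.6
```

```bash
python3 -c "
from h import *
st()"
```

```text
t 8.22 tcp [547.9 -64.  114.5] yaw_y 13.97 tilt [-2.e-04  0.e+00 -1.e+00] f_world [-0.68  2.57 -0.35] f_tool [ 2.66 -0.04  0.35] tq [0.44 0.24 0.06] open 0.01
in tool-yaw leg frame: r 67.8 h 16.1
```

Not the stop: that was friction, about 3 N. Continue.

Emit:
apply_moves(
  deltas=[-0.0004,0.0001,0,0.33,-0.0004,0.0001,0,0.33,-0.0004,0.0001,0,0.33,-0.0004,0.0001,0,0.33,0,0,0,0],
)

```text
t: 8.85
ee_pos: [0.5487, -0.0655, 0.1146]
ee_rot: [0.625, 0.781, -0.0, -0.0]
ft_force: [-2.1, 2.1, -1.5]
opening: 0.006
grip_force: 1.5
```

Emit:
apply_moves(
  deltas=[-0.0004,0.0001,0,0.33,-0.0004,0.0001,0,0.33,-0.0004,0.0001,0,0.33,-0.0004,0.0001,0,0.33,0,0,0,0],
)

```text
t: 9.48
ee_pos: [0.5494, -0.0669, 0.1145]
ee_rot: [0.634, 0.773, -0.0, -0.0]
ft_force: [-1.5, 2.9, -1.9]
opening: 0.008
grip_force: 1.5
```

Emit:
apply_moves(
  deltas=[-0.0004,0.0001,0,0.33,-0.0004,0.0001,0,0.33,-0.0004,0.0001,0,0.33,-0.0004,0.0001,0,0.33,0,0,0,0],
)

```text
t: 10.1
ee_pos: [0.5502, -0.0684, 0.1146]
ee_rot: [0.643, 0.766, 0.0, 0.0]
ft_force: [-1.5, 3.3, -2.1]
opening: 0.005
grip_force: 1.6
```

Emit:
apply_moves(
  deltas=[-0.0004,0.0001,0,0.33,-0.0004,0.0001,0,0.33,-0.0004,0.0001,0,0.33,-0.0004,0.0001,0,0.33,0,0,0,0],
)

```text
t: 10.72
ee_pos: [0.5508, -0.07, 0.1146]
ee_rot: [0.652, 0.759, -0.0, -0.0]
ft_force: [-2.3, 3.2, -1.1]
opening: 0.001
grip_force: 1.6
```

```bash
python3 -c "
from h import *
st()"
```

```text
t 10.72 tcp [550.8 -70.  114.6] yaw_y 8.69 tilt [-0. -0. -1.] f_world [-2.35  3.18 -1.1 ] f_tool [ 3.5  -1.84  1.1 ] tq [ 0.49  0.46 -0.04] open 0.0
in tool-yaw leg frame: r 68.0 h 16.0
```

Emit:
apply_moves(
  deltas=[-0.0004,0.0001,0,0.33,-0.0004,0.0001,0,0.33,-0.0004,0.0001,0,0.33,-0.0004,0.0001,0,0.33,0,0,0,0],
)

```text
t: 11.35
ee_pos: [0.5515, -0.0715, 0.1146]
ee_rot: [0.66, 0.751, -0.0, -0.0]
ft_force: [-2.9, 2.4, -1.5]
opening: 0.001
grip_force: 1.7
```

Emit:
apply_moves(
  deltas=[-0.0004,0.0001,0,0.33,-0.0004,0.0001,0,0.33,-0.0004,0.0001,0,0.33,-0.0004,0.0001,0,0.33,0,0,0,0],
)

```text
t: 11.98
ee_pos: [0.5521, -0.073, 0.1146]
ee_rot: [0.669, 0.743, 0.0, -0.0]
ft_force: [-2.7, 2.7, -1.8]
opening: 0.005
grip_force: 1.7
```

Emit:
apply_moves(
  deltas=[-0.0004,0.0001,0,0.33,-0.0004,0.0001,0,0.33,-0.0004,0.0001,0,0.33,-0.0004,0.0001,0,0.33,0,0,0,0],
)

```text
t: 12.6
ee_pos: [0.5526, -0.0746, 0.1146]
ee_rot: [0.677, 0.736, -0.0, -0.0]
ft_force: [-2.0, 3.5, -1.5]
opening: 0.006
grip_force: 1.7
```

Emit:
apply_moves(
  deltas=[-0.0004,0.0001,0,0.33,-0.0004,0.0001,0,0.33,-0.0004,0.0001,0,0.33,-0.0004,0.0001,0,0.33,0,0,0,0],
)

```text
t: 13.22
ee_pos: [0.5531, -0.0757, 0.1146]
ee_rot: [0.686, 0.728, 0.0, -0.0]
ft_force: [-2.5, 5.4, -1.8]
opening: 0.003
grip_force: 2.7
```

```bash
python3 -c "
from h import *
st()"
```

```text
t 13.22 tcp [553.1 -75.7 114.6] yaw_y 3.41 tilt [-2.e-04  6.e-04 -1.e+00] f_world [-2.52  5.37 -1.84] f_tool [ 5.51 -2.19  1.85] tq [0.86 0.58 0.03] open 0.0
in tool-yaw leg frame: r 68.1 h 16.3
```

The y travel fell short and the force rose to 5.4 N, so this is the stop, with the leg at about 6°. I'll press in gently.

Emit:
apply_moves(
  deltas=[-0.0003,0,0,0,-0.0003,0,0,0,0,0,0,0],
)

```text
t: 13.6
ee_pos: [0.5531, -0.0761, 0.1146]
ee_rot: [0.686, 0.728, 0.0, -0.0]
ft_force: [-3.5, 5.8, -0.8]
opening: 0.005
grip_force: 3.3
```

Emit:
apply_moves(
  deltas=[-0.0003,0,0,0,-0.0003,0,0,0,0,0,0,0],
)

```text
t: 13.98
ee_pos: [0.5531, -0.0764, 0.1146]
ee_rot: [0.686, 0.728, 0.0, -0.001]
ft_force: [-2.4, 8.2, -1.2]
opening: 0.003
grip_force: 3.8
```

Emit:
apply_moves(
  deltas=[-0.0003,0,0,0,-0.0002,0,0,0,0,0,0,0,0,0,0,0,0,0,0,0],
)

```text
t: 14.6
ee_pos: [0.5532, -0.0767, 0.1146]
ee_rot: [0.686, 0.728, 0.001, -0.001]
ft_force: [-2.8, 8.2, -0.8]
opening: 0.006
grip_force: 4.2
```

```bash
python3 -c "
from h import *
st()"
```

```text
t 14.6 tcp [553.2 -76.7 114.6] yaw_y 3.43 tilt [-2.0e-04  1.7e-03 -1.0e+00] f_world [-2.84  8.16 -0.78] f_tool [ 8.31 -2.35  0.8 ] tq [1.43 0.59 0.02] open 0.01
in tool-yaw leg frame: r 68.2 h 15.3
```

Emit:
apply_moves(
  deltas=[-0.0003,0,0,0,-0.0002,0,0,0,0,0,0,0,0,0,0,0,0,0,0,0,0,0,0,0],
)

```text
t: 15.35
ee_pos: [0.5532, -0.077, 0.1146]
ee_rot: [0.686, 0.728, 0.001, -0.001]
ft_force: [-4.0, 8.4, 0.5]
opening: 0.005
grip_force: 4.7
```

```bash
python3 -c "
from h import *
st()"
```

```text
t 15.35 tcp [553.2 -77.  114.6] yaw_y 3.44 tilt [-3.e-04  2.e-03 -1.e+00] f_world [-3.98  8.44  0.48] f_tool [ 8.66 -3.47 -0.46] tq [ 1.66  0.59 -0.03] open 0.0
in tool-yaw leg frame: r 68.2 h 15.0
```

Held at about 10 N for well over 0.2 s. Now I'll back off slowly, lift, and check.

Emit:
apply_moves(
  deltas=[0.001,0,0,0,0.001,0,0,0,0.001,0,0,0,0.003,0,0,0,0.006,0,0,0,0.01,0,0,0,0.008,0,0,0,0,0,-0.03,0,0,0,-0.03,0,0,0,-0.03,0,0,0,-0.03,0,0,0,-0.03,0,0,0,0,-6.3,0,0,0,-6.3,0,0,0,0],
)

```text
t: 17.23
ee_pos: [0.5514, -0.0479, 0.2647]
ee_rot: [0.602, 0.799, -0.0, 0.0]
ft_force: [0.1, -0.4, 0.1]
opening: 0.006
grip_force: 0.0
```

```bash
python3 - <<'E'
from h import *
s=st()
o=np.array([563,-1]);Rz=Ro.from_euler('z',16,degrees=True).as_matrix()[:2,:2]
tgt=o+Rz@[97,0]; R=Ro.from_quat(s["ee_rot"]).as_matrix(); p=np.array(s["ee_pos"])*1000
print("target",tgt,"tool delta",(R.T@(np.r_[tgt,260]-p)).round(1))
im,P=cloud("scene"); cv2.imwrite("pics/s3.png",cv2.resize(im[125:255,185:310],None,fx=4,fy=4,interpolation=cv2.INTER_CUBIC))
E
```

```text
t 17.23 tcp [551.4 -47.9 264.7] yaw_y 16.0 tilt [ 1.e-04 -1.e-04 -1.e+00] f_world [ 0.09 -0.41  0.1 ] f_tool [-0.42 -0.03 -0.1 ] tq [-0.07  0.03 -0.01] open 0.01
in tool-yaw leg frame: r 76.2 h 28.2
target [656.24238451  25.73682351] tool delta [ 41.9 121.    4.7]
```

View pics/s3.png

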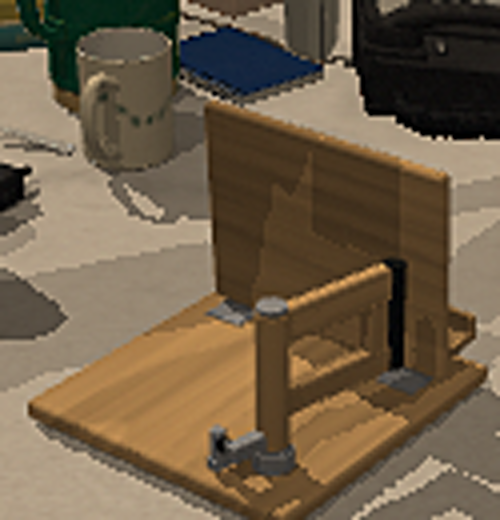

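The leg is swung out with the heel at the bumper (235,445), and the board is upright. Next I go over to the reading side and down.

Emit:
apply_moves(
  deltas=[0.007,0.02,0,0,0.007,0.02,0,0,0.007,0.02,0,0,0.007,0.02,0,0,0.007,0.02,0,0,0.007,0.021,0,0,0,0,0,0,0,0,0.022,0,0,0,0.022,0,0,0,0.022,0,0,0,0.022,0,0,0,0.022,0,0,0,0,0,0,0,0,0],
)

```text
t: 19.02
ee_pos: [0.6563, 0.0251, 0.1557]
ee_rot: [0.602, 0.798, 0.0, 0.0]
ft_force: [1.0, 0.0, -0.1]
opening: 0.004
grip_force: 0.0
```

```bash
python3 -c "
from h import *
s=st(); im,P=cloud('top'); q=P[140:235,205:300].reshape(-1,3);Q=q[(q[:,2]>.168)&(q[:,2]<.186)]*1000
n=np.array([np.cos(np.radians(16)),np.sin(np.radians(16))]);x=(Q[:,:2]-[563,-1])@n;print('board top stand x',np.percentile(x,[5,50,95]).round(1),'tcp stand x',(np.array(s['ee_pos'][:2])*1000-[563,-1])@n)"
```

```text
t 19.02 tcp [656.3  25.1 155.7] yaw_y 15.97 tilt [ 9.e-04 -1.e-04 -1.e+00] f_world [ 1.    0.04 -0.11] f_tool [-0.23  0.97  0.11] tq [-0.02  0.02  0.  ] open 0.0
in tool-yaw leg frame: r 197.1 h 69.6
board top stand x [36.3 41.2 47. ] tcp stand x 96.89569163555788
```

Emit:
apply_moves(
  deltas=[0,-0.005,0,0,0,-0.005,0,0,0,-0.005,0,0,0,-0.005,0,0,0,-0.003,0,0,0,-0.002,0,0,0,-0.002,0,0,0,-0.002,0,0,0,-0.002,0,0,0,-0.002,0,0],
)

```text
t: 20.32
ee_pos: [0.6244, 0.0163, 0.1546]
ee_rot: [0.602, 0.799, 0.0, 0.0]
ft_force: [0.7, 0.3, 0.4]
opening: 0.007
grip_force: 0.3
```

```bash
python3 -c "
from h import *
s=st(); im,P=cloud('top'); q=P[140:235,205:300].reshape(-1,3);Q=q[(q[:,2]>.168)&(q[:,2]<.186)]*1000
n=np.array([np.cos(np.radians(16)),np.sin(np.radians(16))]);x=(Q[:,:2]-[563,-1])@n;print('board top stand x',np.percentile(x,[5,50,95]).round(1),'tcp stand x',(np.array(s['ee_pos'][:2])*1000-[563,-1])@n)"
```

```text
t 20.32 tcp [624.4  16.3 154.6] yaw_y 16.01 tilt [ 1.e-04  1.e-04 -1.e+00] f_world [0.7  0.35 0.41] f_tool [ 0.14  0.77 -0.41] tq [-0.01 -0.11 -0.01] open 0.01
in tool-yaw leg frame: r 164.0 h 69.8
board top stand x [34.9 39.8 45.3] tcp stand x 63.80088429197591
```

Emit:
apply_moves(
  deltas=[0,-0.002,0,0,0,-0.002,0,0,0,-0.002,0,0,0,-0.002,0,0,0,-0.002,0,0,0,-0.002,0,0,0,-0.002,0,0,0,-0.002,0,0,0,0,0,0,0,0,0,0,0,0,0,0,0,0,0,0],
)

```text
t: 21.88
ee_pos: [0.6091, 0.0119, 0.1546]
ee_rot: [0.602, 0.799, -0.0, -0.0]
ft_force: [0.1, 0.8, 0.4]
opening: 0.004
grip_force: 0.0
```

```bash
python3 -c "
from h import *
s=st(); im,P=cloud('top'); q=P[140:235,205:300].reshape(-1,3);Q=q[(q[:,2]>.16)&(q[:,2]<.186)]*1000
n=np.array([np.cos(np.radians(16)),np.sin(np.radians(16))]);x=(Q[:,:2]-[563,-1])@n;print('board top stand x',np.percentile(x,[5,50,95]).round(1),'tcp stand x',(np.array(s['ee_pos'][:2])*1000-[563,-1])@n)"
```

```text
t 21.88 tcp [609.1  11.9 154.6] yaw_y 16.02 tilt [-0.  0. -1.] f_world [0.1  0.8  0.44] f_tool [ 0.74  0.32 -0.44] tq [0.02 0.03 0.01] open 0.0
in tool-yaw leg frame: r 148.1 h 69.8
board top stand x [16.7 21.8 27.9] tcp stand x 47.88893090751288
```

The board leans about 0.18 rad with no force on the fingers, so it is sinking by itself. Now I'll retreat and lift clear.

Emit:
apply_moves(
  deltas=[0,0.005,0,0,0,0.01,0,0,0,0.015,0,0,0,0.015,0,0,0,0.015,0,0,0,0,-0.03,0,0,0,-0.03,0,0,0,-0.03,0,0,0,0,0,0,0,0,0,0,0,0,0,0,0,0,0,0,0,0,0,0,0,0,0,0,0,0,0],
)

```text
t: 23.8
ee_pos: [0.6667, 0.0284, 0.2447]
ee_rot: [0.602, 0.799, 0.0, 0.0]
ft_force: [-0.3, 0.3, -0.2]
opening: 0.004
grip_force: 0.0
```

```bash
python3 - <<'E'
from h import *
s=st(); n=np.array([np.cos(np.radians(16)),np.sin(np.radians(16))])
for k in range(2):
    im,P=cloud('top'); q=P[140:235,205:300].reshape(-1,3)*1000
    x=(q[:,:2]-[563,-1])@n; y=(q[:,:2]-[563,-1])@[-n[1],n[0]]
    m=(q[:,2]>60)&(q[:,2]<190)&(y>-60)&(y<90)&(x>-60)&(x<60)
    print(m.sum(),"x min",np.percentile(x[m],[2,50]),"z at low x",np.median(q[m,2][x[m]<np.percentile(x[m],25)]))
    A=np.polyfit(q[m,2][x[m]<200],x[m],1); print("lean from face",-A[0])
im,P=cloud("scene"); cv2.imwrite("pics/s4.png",cv2.resize(im[125:255,185:310],None,fx=4,fy=4,interpolation=cv2.INTER_CUBIC))
E
```

```text
t 23.8 tcp [666.7  28.4 244.7] yaw_y 16.01 tilt [ 0. -0. -1.] f_world [-0.27  0.33 -0.24] f_tool [ 0.4  -0.17  0.24] tq [-0.06  0.04 -0.05] open 0.0
in tool-yaw leg frame: r 208.1 h 69.7
337 x min [-5.58349632 13.15517326] z at low x 168.6271797436935
lean from face 0.4067333776720847
338 x min [-5.40482773 12.67847916] z at low x 169.2883169958964
lean from face 0.40601831074915656
```

View pics/s4.png

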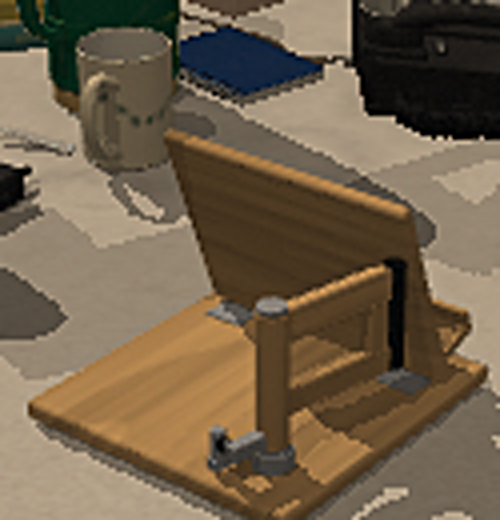

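The board leans on the leg's pad at (397,265), and the heel is still at the bumper at (235,445). I'll wait a little and check that the board has stopped moving.

Emit:
apply_moves(
  deltas=[0,0,-0.02,0,0,0,0,0,0,0,0,0,0,0,0,0,0,0,0,0,0,0,0,0,0,0,0,0,0,0,0,0,0,0,0,0,0,0,0,0,0,0,0,0,0,0,0,0,0,0,0,0],
)

```text
t: 25.58
ee_pos: [0.6668, 0.0284, 0.2646]
ee_rot: [0.602, 0.799, -0.0, 0.0]
ft_force: [0.3, 0.4, 0.3]
opening: 0.005
grip_force: 0.0
```

```bash
python3 - <<'E'
from h import *
st(); n=np.array([np.cos(np.radians(16)),np.sin(np.radians(16))])
im,P=cloud('top'); q=P[140:235,205:300].reshape(-1,3)*1000
x=(q[:,:2]-[563,-1])@n; y=(q[:,:2]-[563,-1])@[-n[1],n[0]]
m=(q[:,2]>60)&(q[:,2]<190)&(y>-60)&(y<90)&(x>-60)&(x<60)
print(np.percentile(x[m],[2,50]),"lean of top edge",np.arcsin((50-np.percentile(x[m],2)-6)/155))
a=cv2.imread("pics/s4.png"); im,P=cloud("scene"); b=cv2.resize(im[125:255,185:310],None,fx=4,fy=4,interpolation=cv2.INTER_CUBIC)
print("scene change",cv2.absdiff(a,b)[100:].mean(),(cv2.absdiff(a,b).max(2)>40).sum())
E
```

```text
t 25.57 tcp [666.8  28.4 264.6] yaw_y 16.01 tilt [ 0. -0. -1.] f_world [0.27 0.37 0.27] f_tool [ 0.28  0.36 -0.27] tq [-0.07  0.03 -0.07] open 0.0
in tool-yaw leg frame: r 208.1 h 69.7
[-5.39935687 12.20083247] lean of top edge 0.32436348595849673
scene change 0.9115777777777778 503
```

The board is at rest, leaning about 0.32 rad, and the robot is clear of everything. Handing in.

```bash
python3 -c "
from cell import *
print(hand_in())"
```

```text
the job is handed in; nothing more can be done
None
```

I pressed the leg home at its stop with about 10 N, tipped the board back so it rests on the leg end at about 0.32 rad, and handed the job in with the robot clear; `hand_in()` gave no verdict.

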